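# Turn up the copper capping on a parapet sample

### The arm

A 6-joint arm with a two-finger parallel gripper is mounted at the origin on the work surface. World frame = base frame: x ahead of the robot, y to its left, z up, the work surface at z = 0. Lengths are in m, angles in rad, forces in N, time in s.
With the tool pointing down it reaches from about 0.325 to 0.9 m from the base axis. Payload 6.1 kg.
Tool frame: the origin (TCP) lies at the very end of the fingers, on their centre line; the grasp point (between the pads) lies 19 mm behind it; z points along the fingers, y is the line along which they close (so a half turn about z gives the same grasp; the last joint's range is limited). The gripper opens to 87 mm and grips with 3 to 60 N. Pads are 19 mm wide; open, the fingers measure 117 mm over their backs; the gripper's body (75 mm by 190 mm) begins 51 mm behind the grasp point.
Start: joints at [-1.28, 0.22, 1.526, -0, 1.395, -0.126], TCP at [0.253, -0.571, 0.223] pointing down, gripper open.
Joint ranges: [-2.98, 2.98], [-0.91, 2.08], [0.09, 2.57], [-1.24, 4.39], [0.2, 2.65], [-2.68, 2.68]. Speed limits (rad/s): [2.57, 2.57, 3.01, 3.14, 3.14, 3.14].

### API

Orientations are given as a rotation vector (axis times angle).
In Python, from rig import status, eyes, job gives the robot as it stands. The module is installed in compiled form; this text tells all that it offers.
- The arm moves only by the tool jog_arm, never from a script. Its argument "moves" is text: rows parted by semicolons, each of 5 numbers parted by spaces: the finger opening in m, from 0 to 0.087, then the shift along the tool's x, y, z in m, then the turn about the tool's z in rad. A call has 1 to 20 rows; each row shifts and turns the commanded pose from where the row before left it, along the tool's axes as they then stand; what a row does not reach is not made up. A row lasts 1/10 s, in which the tool goes at most 50 mm and 8.59 degrees, less where a joint would pass 70% of its speed; a pose out of reach is approached as far as the arm can. A call is refused whole if a number of a shift passes 0.05 or a number of a turn 0.15, either way. A call with a gripper value outside its range is refused whole. The fingers move at their own pace and stop on an object; the grip force is fixed at half the most. Time passes only in rows, so rows that do not move let the fingers close. It gives the time, the measured TCP pose, the force, the opening and the grip force at its end, in the units of the state.
- status.get_state(): the state, without advancing time (a new reading comes with each control period).
- eyes.camera(name): name is "scene" or "top"; returns a dict with "frame" (400x640x3 uint8, blue, green, red), "mtx" (3x3 intrinsics, pixels), "R" (3x3) and "t" (3): a world point X has camera coordinates R X + t. Camera axes: x right, y down, z forward; pixel columns grow to the right and rows downward; lengths in m; the calibration is good to about 2 mm. A picture is of the moment at which its call begins. There is no depth.
- job.job_done(): hands the job in; it is judged then, once.
The state is a dict: "time_s": time; "qpos": joint angles; "qvel": joint speeds; "joint_efforts": joint torques, N m; "eef_pos": TCP position; "tool_rot": TCP orientation; "force": force on the tool from outside, world axes, zero at the start; "wrist_torque": the same for the moment, N m; "opening": opening from 0.0 (shut) to 1.0 (fully open); "grasp_force": force on a finger pad.
Only numpy, scipy, OpenCV 4.12 (cv2) and the standard library are available. Lean on these libraries where they do the work, as an engineer would, in place of code of your own. Each camera call takes 0.05 s, during which the arm holds its last target. There are 200 camera calls.

### The job

Fold up the copper capping of the loose parapet sample: with the sample down on the sloping bed of the folding stand, press one of its copper wings square up against the folding bar, turn the sample end for end and do the same with the other wing. Then set it down gently in the free half of the tray beside the finished one and let go, leaving everything else where it stands.

Things in the scene. Friction and masses are not known exactly. Their poses are not given: they have to be found in the camera images.
- sample: Parapet sample, about 0.5 kg, upside down on its capping. From below: copper-faced sheet 70 x 140 x 3 mm, wooden coping 64 x 140 x 30, and centred on it a pale plaster wall to hold it by, 30 thick (x), 140 long (y), 60 high, top 93 mm above the underside. Copper wings on both long edges of the sheet: 122 mm wide in all when flat, 70 when up. Origin: centre of underside; x across, y along, z up.
- wing_a (a joint): Angle of the copper wing that folds at a scored line on the sheet's edge at x = -35 mm, z = 0 of the sample; 138 mm long, 26 wide, 3 thick. 0: flat outwards in the plane of the underside; 1.571: up flat against the coping's side, where it stops. Stiff (0.12 N m, some 5 N at its edge); it stays where it is bent. Starts 0 to 0.25.
- wing_b (a joint): The same for the wing that folds at x = +35 mm.
- wing_a_edge (a point): Middle of the outer edge of wing a, 26 mm from its fold.
- wing_b_edge (a point): Middle of the outer edge of wing b, 26 mm from its fold.
- stand: Fixed green folding stand, 150 x 200 mm on the table, 110 mm high, that carries the sloping bed. Origin: centre of its foot on the table; its x axis points from the low end of the slope to the high end, level.
- bed: Fixed plain steel bed, sloping 30 degrees, 180 mm wide, 127 mm free up the slope from the bar. Origin: middle of the corner where the bed's surface meets the bar's inner face, 45 mm above the table. x runs up the slope in the surface, y along the bar, z out of the surface (leaning 30 degrees from vertical towards the low end, which faces the robot's right).
- folding_bar: Fixed dark steel bar across the low edge of the bed, 170 mm long, 16 thick (x -16 to 0 in the bed's frame, which it shares), standing 28 mm out of the bed, its top rounded to 8 mm radius. A wing laid over it bends up as the sample is lowered to the bed with its fold some 10 mm from the bar's inner face, and comes square when the sample is slid down against the bar.
- tray: Fixed plywood tray 220 (x) x 190 (y) mm outside, 22 mm high, walls and floor 5 mm thick. Origin: centre of its underside; the floor is at z = 5 mm. The free place is the half at -x, centred about x = -52 mm, with the long side of the sample along the tray's y.
- finished: A finished sample with its wings up, 70 x 140 x 93 mm, loose in the +x half of the tray, its length along the tray's y. Origin: centre of its underside.
- paint_pot: White paint pot, 84 mm across and 85 mm high, loose. Origin: centre of its foot.
- brush_jar: Glass jar 72 mm across and 110 mm high with brushes up to about 230 mm, loose. Origin: centre of its foot.
- mallet: Hammer with a wooden handle, lying loose on the table beyond the stand, under 40 mm high. Origin: under its middle.
Things that resemble listed ones, but are neither listed nor needed, are in the scene too. Leave any red look-alike of the sample alone.

How it is judged:
On the way, in this order (a step that is already met when the one before it is completed fails the run):
1. with the sample down on the bed (underside within 15 mm), one wing is pressed up square (over 80 degrees) against the folding bar (value of joint any of wing_a, wing_b above 1.4 rad and contact force between sample and folding_bar above 1 N and x of sample in the frame of bed above 0.02 m and z of sample in the frame of bed below 0.015 m), for 0.1 s.
2. the sample has been turned and, down on the bed again, the other wing too is pressed up square against the folding bar (value of joint each of wing_a, wing_b above 1.4 rad and contact force between sample and folding_bar above 1 N and x of sample in the frame of bed above 0.02 m and z of sample in the frame of bed below 0.015 m), for 0.1 s.
At the end, for the whole second after the job is handed in: Both wings up by more than 80 degrees; the sample stands flat (within about 4 degrees) on the floor of the tray in its free half, released and at rest; pot, jar, hammer and finished sample within 20 mm of where they stood (value of joint each of wing_a, wing_b above 1.4 rad and z of sample in the frame of tray between 0.002 and 0.009 m and x of sample in the frame of tray between -0.105 and 0 m and y of sample in the frame of tray between -0.09 and 0.09 m and angle between sample's own z axis and vertical below 0.08 rad and linear speed of sample below 0.02 m/s and distance of each of paint_pot, brush_jar, mallet, finished from where it was at the start of the episode below 0.02 m); the robot touches nothing.
It fails at once if a bystander or the finished sample is shifted by more than 20 mm or tipped (distance of any of paint_pot, brush_jar, mallet, finished from where it was at the start of the episode above 0.02 m or angle between finished's own z axis and vertical above 0.3 rad).
It fails at once if the sample is dropped or banged into the tray (faster than 0.35 m/s within 15 mm of the tray's floor) (z of sample in the frame of tray below 0.02 m and x of sample in the frame of tray between -0.11 and 0.11 m and y of sample in the frame of tray between -0.095 and 0.095 m and linear speed of sample above 0.35 m/s).
It also fails if it takes over 58 s, if anything falls off the work surface, if the arm or the gripper's body presses on something with over 40 N, if the wrist force passes 120 N, or if a joint passes its speed limit or range.

## Working session

There is one attempt and no reset: what is moved stays moved. The work goes in short steps, Python scripts to look and compute and a tool call to move; the robot and the scene stay as the last step left them, time stands still between calls to the robot, and variables do not carry over. Pictures are saved under pics/ and viewed, at most 10 in all, crops included, and the job is handed in when it is done.

Besides the shell and the picture viewer there is one more tool, called after "Emit:" by a JSON object that holds its "method" and its "body". jog_arm: Moves the arm, as the interface text tells. Its arguments: {"type":"object","properties":{"moves":{"type":"string"}},"required":["moves"]}

```bash
mkdir -p pics; python3 - <<'E'
from rig import status, eyes
import cv2, numpy as np
print(status.get_state())
for n in("scene","top"):
    c=eyes.camera(n); cv2.imwrite(f"pics/{n}0.png",c["frame"]); np.savez(f"{n}0.npz",**c)
    print(n,c["mtx"].tolist(),c["R"].round(4).tolist(),c["t"])
E
```

```text
{'time_s': 0.0, 'qpos': array([-1.28008505e+00,  2.21231029e-01,  1.52762574e+00,  1.49378950e-05,
        1.39470693e+00, -1.26078216e-01]), 'qvel': array([ 5.76440894e-04,  4.07145618e-05,  1.11350760e-03,  1.41006828e-04,
       -1.67431600e-03, -2.41389505e-03]), 'joint_efforts': array([ 1.99767579e-03, -4.94604313e+01, -3.87377930e+01,  6.99870475e-02,
        5.68098121e-02, -1.13678634e-04]), 'eef_pos': array([ 0.25284817, -0.57088075,  0.22142649]), 'tool_rot': array([-3.07169985e+00, -6.49552294e-01,  2.31408814e-04]), 'force': array([-0.21657345, -0.04685308,  0.6371269 ]), 'wrist_torque': array([-0.02904226, -0.00358712,  0.01616723]), 'grasp_force': 0.0, 'opening': 1.0003030862086322}
scene [[453.8610085837683, 0.0, 322.56716505989226], [0.0, 453.8610085837683, 205.15136459841733], [0.0, 0.0, 1.0]] [[-0.1437, 0.9894, 0.0206], [0.6003, 0.1037, -0.793], [-0.7867, -0.1015, -0.6089]] [ 0.093635   -0.31812803  1.67133538]
top [[391.1192661636494, 0.0, 312.8193926421267], [0.0, 391.1192661636494, 208.7710172697786], [0.0, 0.0, 1.0]] [[-0.0088, -1.0, 0.0023], [-0.9978, 0.0087, -0.0663], [0.0663, -0.0029, -0.9978]] [-0.0094997   0.59869918  1.04650376]
```

View pics/scene0.png

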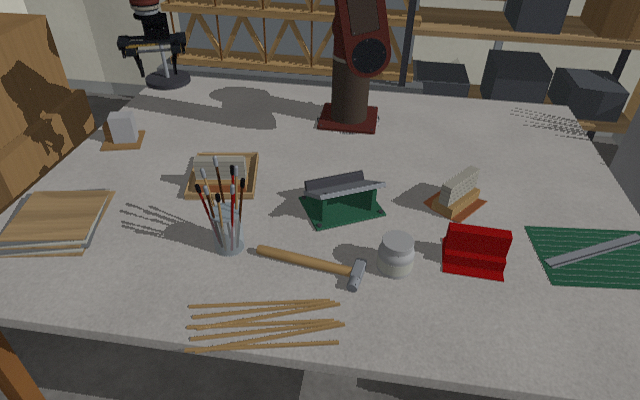

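View pics/top0.png

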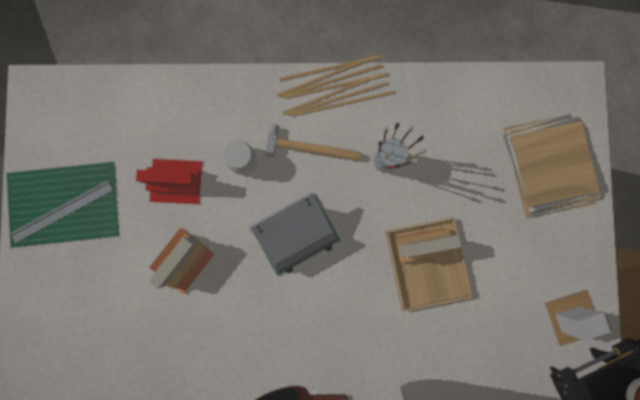

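The scene view shows the stand at (342,200), tray (220,175), copper-based sample (460,195), red look-alike (478,252), pot (396,255), jar (230,240) and hammer (310,262). In the top view the stand is at (295,233), tray (430,265), sample (181,262) and red look-alike (170,180).

Candidates for the sample: top (181,262), a pale wall on wood with copper wings, which fits. Top (170,180) is the red look-alike. Top (578,320) is a pale block on a brown plate. I'll confirm in one enlarged crop.

```bash
python3 - <<'E'
import cv2,numpy as np
s=cv2.imread("pics/scene0.png");t=cv2.imread("pics/top0.png")
f=lambda im,x,y,w,h:cv2.resize(im[y:y+h,x:x+w],(400,300),interpolation=cv2.INTER_CUBIC)
g=lambda a:cv2.convertScaleAbs(a,alpha=1.3)
cv2.imwrite("pics/mos.png",np.vstack([np.hstack([f(s,410,155,100,75),g(f(t,130,222,100,75))]),np.hstack([f(s,290,160,100,75),g(f(t,240,185,120,90))])]))
E
```

```text
(no output)
```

View pics/mos.png

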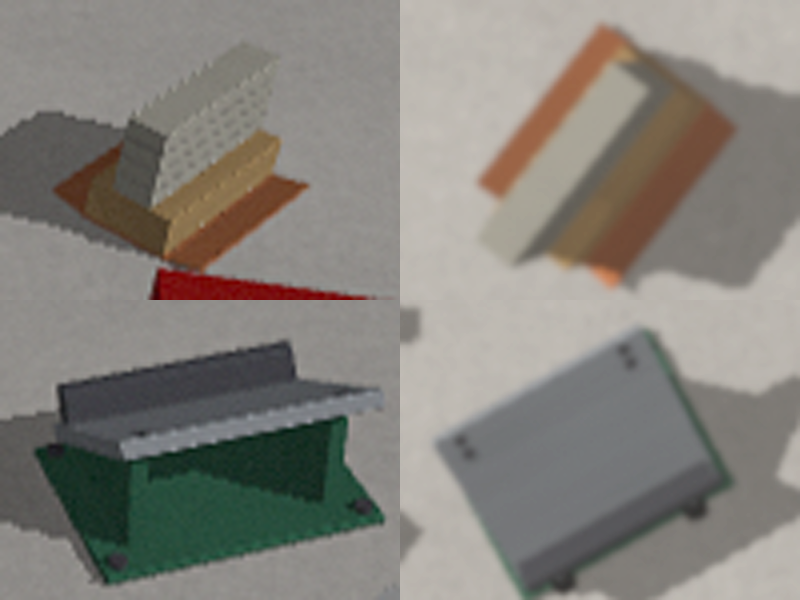

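The crop confirms it: the pale wall on wood with flat copper wings is the sample (wall top face in the top view about (184..193, 237..289)). Next I triangulate corners for the sample and stand, and take the tray from a colour mask.

```bash
cat > h.py <<'E'
import numpy as np,cv2
C={n:dict(np.load(f"{n}0.npz")) for n in("scene","top")}
def P(n): c=C[n]; return c["mtx"]@np.c_[c["R"],c["t"]]
def tri(s,t):
    X=cv2.triangulatePoints(P("scene"),P("top"),np.array(s,float).T,np.array(t,float).T); X=(X[:3]/X[3]).T
    r=[]
    for x,a,b in zip(X,s,t):
        r.append([np.linalg.norm((lambda q:q[:2]/q[2])(P(n)@np.r_[x,1])-p) for n,p in(("scene",a),("top",b))])
    return X,np.array(r)
def ray(n,uv,z):
    c=C[n];d=c["R"].T@np.linalg.inv(c["mtx"])@np.r_[uv,1];o=-c["R"].T@c["t"];return o+d*(z-o[2])/d[2]
def loc(p,o,s): return (np.array(o)+(np.array(p,float)+.5)*s-.5)
E
python3 - <<'E'
from h import *
np.set_printoptions(precision=4,suppress=True)
def go(nm,S,T,so,ss,to,ts):
    X,r=tri(loc(S,so,ss),loc(T,to,ts)); print(nm);print(np.c_[X,r]); return X
W=go("walltop",[(168,128),(128,118),(245,42),(280,52)],[(215,62),(250,85),(115,268),(78,238)],(410,155),.25,(130,222),.25)
print("sides",[np.linalg.norm(W[i]-W[i-3]) for i in range(4)],"c",W.mean(0))
S=go("wings: -yfar corner? ",[(308,185),(200,270),(55,190)],[(80,188),(203,27),(335,127)],(410,155),.25,(130,222),.25)
print([np.linalg.norm(S[0]-S[1]),np.linalg.norm(S[1]-S[2])])
B=go("bed high",[(120,143),(383,93)],[(245,28),(37,140)],(290,160),.25,(240,185),.3)
b=go("bar top",[(57,85),(290,42)],[(322,172),(122,280)],(290,160),.25,(240,185),.3)
for n,V in(("bed",B),("bar",b)):
    d=V[1]-V[0];print(n,np.linalg.norm(d),np.degrees(np.arctan2(d[1],d[0])),V.mean(0))
print("bed high corners on z=.1085",[ray("top",loc(p,(240,185),.3),.1085) for p in((245,28),(37,140))])
t=cv2.imread("pics/top0.png");h=cv2.cvtColor(t,cv2.COLOR_BGR2HSV)
m=cv2.inRange(h,(8,60,40),(28,255,255))
q=np.zeros_like(m);q[210:320,375:485]=m[210:320,375:485]
q=cv2.morphologyEx(q,cv2.MORPH_CLOSE,np.ones((9,9)))
k=max(cv2.findContours(q,0,2)[0],key=cv2.contourArea)
bx=cv2.boxPoints(cv2.minAreaRect(k));print("tray px",bx.tolist())
T=np.array([ray("top",p,.022) for p in bx]);print(T,[np.linalg.norm(T[i]-T[i-1]) for i in range(4)],T.mean(0))
s=cv2.imread("pics/scene0.png")
f=lambda im,x,y,w,h:cv2.resize(im[y:y+h,x:x+w],(400,300),interpolation=cv2.INTER_CUBIC)
cv2.imwrite("pics/mos2.png",np.hstack([f(s,170,135,100,75),cv2.convertScaleAbs(f(t,365,210,140,105),alpha=1.3)]))
E
```

```text
walltop
[[0.5249 0.3136 0.097  0.5773 0.7859]
 [0.5101 0.2912 0.0923 0.0935 0.1286]
 [0.3963 0.3778 0.0887 0.6365 0.9374]
 [0.4159 0.3981 0.0953 0.4931 0.7159]]
sides [np.float64(0.027184596216315537), np.float64(0.1430427662242467), np.float64(0.028987978869392653), np.float64(0.13786835579312617)] c [0.4618 0.3452 0.0933]
wings: -yfar corner? 
[[0.4394 0.4353 0.0032 0.4554 0.6199]
 [0.5487 0.3514 0.0034 0.1506 0.1921]
 [0.4794 0.2586 0.0062 0.0084 0.0114]]
[np.float64(0.13778355257119998), np.float64(0.1158017039847956)]
bed high
[[ 0.6322 -0.0138  0.1059  0.585   0.7671]
 [ 0.5494  0.1434  0.1052  0.7044  0.9679]]
bar top
[[ 0.5232 -0.0726  0.0682  0.5665  0.7945]
 [ 0.4416  0.0806  0.0677  0.0991  0.1451]]
bed 0.17771435779417472 117.79419052857186 [0.5908 0.0648 0.1055]
bar 0.17363845266700034 118.03182370579684 [0.4824 0.004  0.068 ]
bed high corners on z=.1085 [array([ 0.6322, -0.0157,  0.1085]), array([0.5494, 0.1405, 0.1085])]
tray px [[384.9609680175781, 231.15121459960938], [455.0292663574219, 216.13656616210938], [472.3999938964844, 297.1999816894531], [402.3316955566406, 312.2146301269531]]
[[ 0.5359 -0.2098  0.022 ]
 [ 0.575  -0.4014  0.022 ]
 [ 0.3569 -0.4408  0.022 ]
 [ 0.319  -0.2518  0.022 ]] [np.float64(0.22092970937137482), np.float64(0.19546195865974855), np.float64(0.22161764999858802), np.float64(0.1928205913384215)] [ 0.4467 -0.3259  0.022 ]
```

View pics/mos2.png

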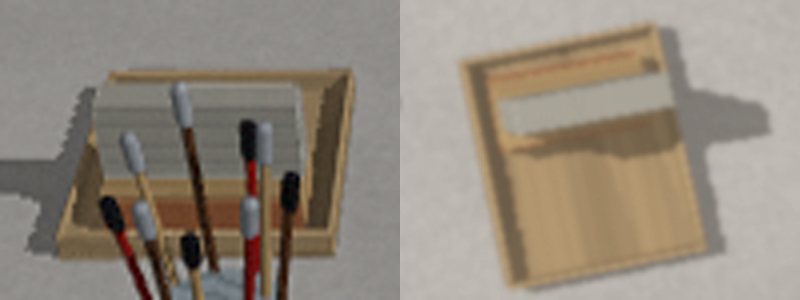

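The second mosaic shows the finished sample in the far (+x) half of the tray, with the near half free. Tray sides measure 221 x 194 mm and the wall top is 93 mm high, both as described.

The tool stays vertical in this interface. So I'll set the sample on the slope, tip it with opening fingers, press its wall top down, and push it down the slope. First move: go over the sample.

Emit:
{"method": "jog_arm", "body": {"moves": "0.087 0.028 -0.038 0 0; 0.087 0.028 -0.038 0 0; 0.087 0.028 -0.038 0 0; 0.087 0.028 -0.038 0 0; 0.087 0.028 -0.038 0 0; 0.087 0.028 -0.038 0 0; 0.087 0.028 -0.038 0 0; 0.087 0.028 -0.038 0 0; 0.087 0.028 -0.038 0 0; 0.087 0.028 -0.038 0 0; 0.087 0.028 -0.038 0 0; 0.087 0.028 -0.038 0 0; 0.087 0.028 -0.038 0 0; 0.087 0.028 -0.038 0 0; 0.087 0.028 -0.038 0 0; 0.087 0.028 -0.038 0 0; 0.087 0.028 -0.038 0 0; 0.087 0.028 -0.038 0 0; 0.087 0.028 -0.038 0 0; 0.087 0.028 -0.036 0 0"}}

```text
time_s: 2.1
eef_pos: [0.4579, 0.3505, 0.222]
tool_rot: [3.073, 0.651, -0.001]
force: [0.8, -1.0, -0.4]
opening: 0.994
grasp_force: 0.0
```

Emit:
{"method": "jog_arm", "body": {"moves": "0.087 0 0 0 -0.14; 0.087 0 0 0 -0.14; 0.087 0 0 0 -0.14; 0.087 0 0 0 -0.14; 0.087 0 0 0 -0.14; 0.087 0 0 0 -0.14; 0.087 0 0 0 -0.14; 0.087 0 0 0 -0.14; 0.087 0 0 0 -0.14; 0.087 0 0 0 -0.14; 0.087 0 0 0 -0.14; 0.087 0 0 0 -0.14; 0.087 0 0 0 -0.14; 0.087 0 0 0 -0.14; 0.087 0 0 0 -0.1"}}

```text
time_s: 3.6
eef_pos: [0.4579, 0.3481, 0.222]
tool_rot: [-1.017, -2.972, 0.001]
force: [0.3, -0.3, -0.6]
opening: 1.0
grasp_force: 0.0
```

```bash
cat >> h.py <<'E'
from scipy.spatial.transform import Rotation as Ro
np.set_printoptions(precision=4,suppress=True)
def goto(p,eta=None):
    "shift in tool axes and turn (tool y heading eta deg) from the measured pose"
    from rig import status
    s=status.get_state();R=Ro.from_rotvec(s["tool_rot"]).as_matrix()
    h=np.degrees(np.arctan2(R[1,1],R[0,1]));d=R.T@(np.array(p)-s["eef_pos"])
    print("t",round(s["time_s"],2),"eef",s["eef_pos"],"yhead",round(h,2),"q",s["qpos"].round(2),"F",s["force"].round(1),"op",round(s["opening"]*.087,4),"| shift",d.round(4),"turn",None if eta is None else np.radians(-((eta-h+180)%360-180)).round(3))
E
python3 - <<'E'
from h import *
goto((.461,.346,.058),52.2)
for p in((118,255),(305,160)): print("bed/bar line",ray("top",loc(p,(240,185),.3),.045))
for p in((127,298),(333,183)): print("bar outer top",ray("top",loc(p,(240,185),.3),.06))
for p in((238,157),(268,140),(392,152)): print(ray("top",p,.08))
E
```

```text
t 3.6 eef [0.4579 0.3481 0.222 ] yhead 52.21 q [ 0.51  0.1   1.66 -0.    1.38 -0.4 ] F [ 0.3 -0.3 -0.6] op 0.087 | shift [-0.0038  0.0004  0.164 ] turn 0.0
bed/bar line [0.4593 0.0862 0.045 ]
bed/bar line [ 0.533  -0.0627  0.045 ]
bar outer top [0.427  0.0778 0.06  ]
bar outer top [ 0.5148 -0.0837  0.06  ]
[0.7309 0.1783 0.08  ]
[0.775  0.1005 0.08  ]
[ 0.7407 -0.2216  0.08  ]
```

Emit:
{"method": "jog_arm", "body": {"moves": "0.087 -0.004 0 0.05 0; 0.087 0 0 0.05 0; 0.087 0 0 0.04 0; 0.087 0 0 0.024 0; 0.06 0 0 0 0; 0.04 0 0 0 0; 0.025 0 0 0 0; 0.02 0 0 0 0; 0.02 0 0 0 0; 0.02 0 0 0 0"}}

```text
time_s: 4.6
eef_pos: [0.4619, 0.3462, 0.0597]
tool_rot: [1.025, 2.969, 0.002]
force: [-0.2, 0.3, 0.5]
opening: 0.538
grasp_force: 0.0
```

```bash
python3 -c "
from h import *
h=np.array([np.cos(np.radians(28)),np.sin(np.radians(28))]);o=np.array([.4965,.0122])
p=o+h*.034; print(p)
goto((*p,.099+.058+.06),28)"
```

```text
[0.5265 0.0282]
t 4.6 eef [0.4619 0.3462 0.0597] yhead 51.91 q [ 0.51  0.28  1.78 -0.    1.08 -0.4 ] F [-0.2  0.3  0.5] op 0.0468 | shift [-0.2471 -0.2102 -0.1574] turn 0.417
```

Emit:
{"method": "jog_arm", "body": {"moves": "0.01 0 0 0 0; 0.01 0 0 0 0; 0.01 0 0 0 0; 0.01 0 0 0 0; 0.01 0 0 0 0; 0.01 0 0 -0.02 0; 0.01 0 0 -0.04 0; 0.01 0 0 -0.05 0; 0.01 0 0 -0.05 0"}}

```text
time_s: 5.5
eef_pos: [0.4595, 0.3447, 0.2177]
tool_rot: [-1.024, -2.966, 0.007]
force: [1.0, 0.6, -6.6]
opening: 0.341
grasp_force: 30.0
```

```bash
python3 -c "
from h import *
goto((.5265,.0282,.217),28)"
```

```text
t 5.5 eef [0.4595 0.3447 0.2177] yhead 51.91 q [ 0.51  0.11  1.66 -0.    1.38 -0.4 ] F [ 1.   0.6 -6.6] op 0.0297 | shift [-0.248  -0.2078  0.0013] turn 0.417
```

Emit:
{"method": "jog_arm", "body": {"moves": "0.01 -0.031 -0.026 0 0; 0.01 -0.031 -0.026 0 0; 0.01 -0.031 -0.026 0 0; 0.01 -0.031 -0.026 0 0; 0.01 -0.031 -0.026 0 0; 0.01 -0.031 -0.026 0 0; 0.01 -0.031 -0.026 0 0; 0.01 -0.031 -0.026 0 0; 0.01 0 0 0 0.139; 0.01 0 0 0 0.139; 0.01 0 0 0 0.139; 0.01 0 0 0 0"}}

```text
time_s: 6.7
eef_pos: [0.5268, 0.029, 0.2168]
tool_rot: [-1.618, -2.689, 0.003]
force: [-0.4, -0.6, -4.9]
opening: 0.342
grasp_force: 30.0
```

```bash
python3 - <<'E'
from h import *
goto((.5265,.0282,.161),28)
from rig import eyes
f=lambda im,x,y,w,h:cv2.resize(im[y:y+h,x:x+w],(400,300),interpolation=cv2.INTER_CUBIC)
I=[]
for n in("scene","top"):
    c=eyes.camera(n); cv2.imwrite(f"pics/{n}1.png",c["frame"]);I.append(c["frame"])
cv2.imwrite("pics/m3.png",np.hstack([f(I[0],280,90,140,105),cv2.convertScaleAbs(f(I[1],220,165,140,105),alpha=1.3)]))
E
```

```text
t 6.7 eef [0.5268 0.029  0.2168] yhead 27.93 q [-0.09 -0.01  1.78 -0.    1.37 -0.58] F [-0.4 -0.6 -4.9] op 0.0297 | shift [-0.0007 -0.0005  0.0558] turn -0.001
```

View pics/m3.png

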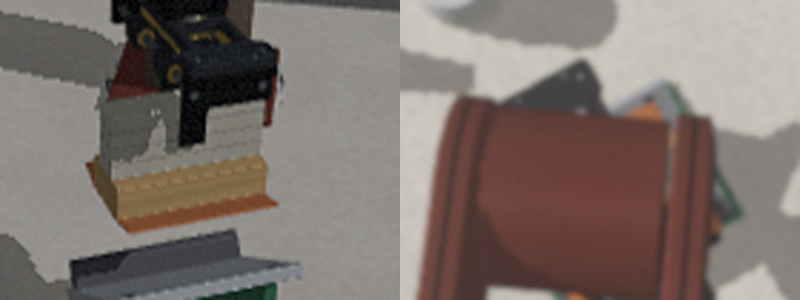

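The crop shows the sample held level and square above the stand. The long wing at crop (200,215) is on the uphill side.

Emit:
{"method": "jog_arm", "body": {"moves": "0.01 0 0 0.03 0; 0.01 0 0 0.02 0; 0.01 0 0 0.005 0; 0.01 0 0 0 0"}}

```text
time_s: 7.2
eef_pos: [0.5272, 0.0294, 0.1626]
tool_rot: [-1.614, -2.693, 0.002]
force: [-0.1, -0.0, -5.6]
opening: 0.34
grasp_force: 30.0
```

Emit:
{"method": "jog_arm", "body": {"moves": "0.01 0 0 0.002 0; 0.01 0 0 0.001 0; 0.01 0 0 0 0"}}

```text
time_s: 7.5
eef_pos: [0.5288, 0.0291, 0.1616]
tool_rot: [1.616, 2.692, 0.001]
force: [0.1, -0.7, -6.6]
opening: 0.34
grasp_force: 30.0
```

Emit:
{"method": "jog_arm", "body": {"moves": "0.01 0 0 0.002 0; 0.01 0 0 0.001 0; 0.01 0 0 0 0"}}

```text
time_s: 7.8
eef_pos: [0.5281, 0.0291, 0.1576]
tool_rot: [-1.617, -2.693, 0.0]
force: [0.6, -0.4, -5.9]
opening: 0.343
grasp_force: 30.0
```

Emit:
{"method": "jog_arm", "body": {"moves": "0.01 0 0 0.002 0; 0.01 0 0 0.001 0; 0.01 0 0 0 0"}}

```text
time_s: 8.1
eef_pos: [0.528, 0.0292, 0.1544]
tool_rot: [-1.617, -2.693, 0.0]
force: [0.2, 1.0, -5.9]
opening: 0.345
grasp_force: 30.0
```

Emit:
{"method": "jog_arm", "body": {"moves": "0.01 0 0 0.002 0; 0.01 0 0 0.001 0; 0.01 0 0 0 0"}}

```text
time_s: 8.4
eef_pos: [0.5286, 0.0292, 0.1522]
tool_rot: [1.617, 2.693, 0.001]
force: [-1.2, 0.9, -1.6]
opening: 0.343
grasp_force: 30.0
```

Emit:
{"method": "jog_arm", "body": {"moves": "0.01 0 0 0.002 0; 0.01 0 0 0.001 0; 0.01 0 0 0 0"}}

```text
time_s: 8.7
eef_pos: [0.5286, 0.029, 0.1488]
tool_rot: [1.617, 2.692, 0.0]
force: [-0.6, -0.2, -2.0]
opening: 0.342
grasp_force: 30.0
```

Contact with the bed was felt at TCP z about 0.152, with about 4 N of load taken. Now I open slowly so the sample tips toward the bar.

Emit:
{"method": "jog_arm", "body": {"moves": "0.031 0 0 0.002 0; 0.034 0 0 0 0; 0.037 0 0 0 0; 0.04 0 0 0 0; 0.043 0 0 0 0; 0.046 0 0 0 0; 0.049 0 0 0 0; 0.052 0 0 0 0; 0.055 0 0 0 0; 0.058 0 0 0 0; 0.06 0 0 0 0"}}

```text
time_s: 9.8
eef_pos: [0.5283, 0.0292, 0.1467]
tool_rot: [1.618, 2.693, 0.0]
force: [-1.6, -1.4, -1.1]
opening: 0.669
grasp_force: 0.9
```

```bash
python3 - <<'E'
from h import *
goto((.5265,.0282,.161),28)
from rig import eyes
f=lambda im,x,y,w,h:cv2.resize(im[y:y+h,x:x+w],(800,600),interpolation=cv2.INTER_CUBIC)
c=eyes.camera("scene"); cv2.imwrite("pics/m4.png",f(c["frame"],280,110,120,90))
E
```

```text
t 9.8 eef [0.5283 0.0292 0.1467] yhead 28.02 q [-0.09  0.06  1.85  0.    1.23 -0.58] F [-1.6 -1.4 -1.1] op 0.0582 | shift [-0.     -0.002  -0.0143] turn 0.0
```

View pics/m4.png

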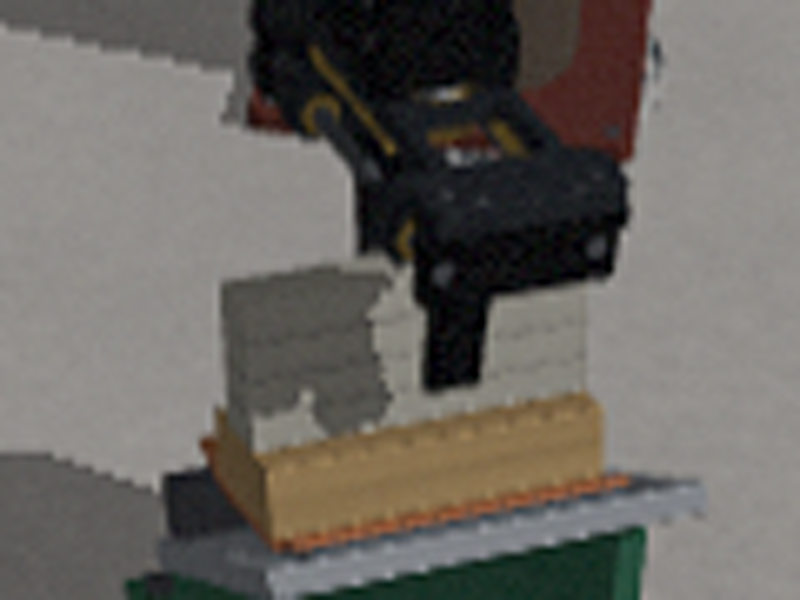

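The sample leans on the downhill finger, with its low wing over the bar (crop 205,445) and its uphill wing along the bed's upper edge. I open a bit more to see whether it rests by itself.

Emit:
{"method": "jog_arm", "body": {"moves": "0.062 0 0 0 0; 0.064 0 0 0 0; 0.066 0 0 0 0; 0.068 0 0 0 0; 0.07 0 0 0 0; 0.07 0 0 0 0"}}

```text
time_s: 10.45
eef_pos: [0.5282, 0.0291, 0.1467]
tool_rot: [-1.618, -2.693, 0.0]
force: [-1.7, -1.0, -0.8]
opening: 0.803
grasp_force: 1.0
```

```bash
python3 - <<'E'
from h import *
goto((.5265,.0282,.161),28)
from rig import eyes
f=lambda im,x,y,w,h:cv2.resize(im[y:y+h,x:x+w],(800,600),interpolation=cv2.INTER_CUBIC)
c=eyes.camera("scene"); cv2.imwrite("pics/m5.png",f(c["frame"],280,110,120,90))
E
```

```text
t 10.45 eef [0.5282 0.0291 0.1467] yhead 28.02 q [-0.09  0.06  1.85 -0.    1.23 -0.58] F [-1.7 -1.  -0.8] op 0.0698 | shift [-0.     -0.0019 -0.0143] turn 0.0
```

View pics/m5.png

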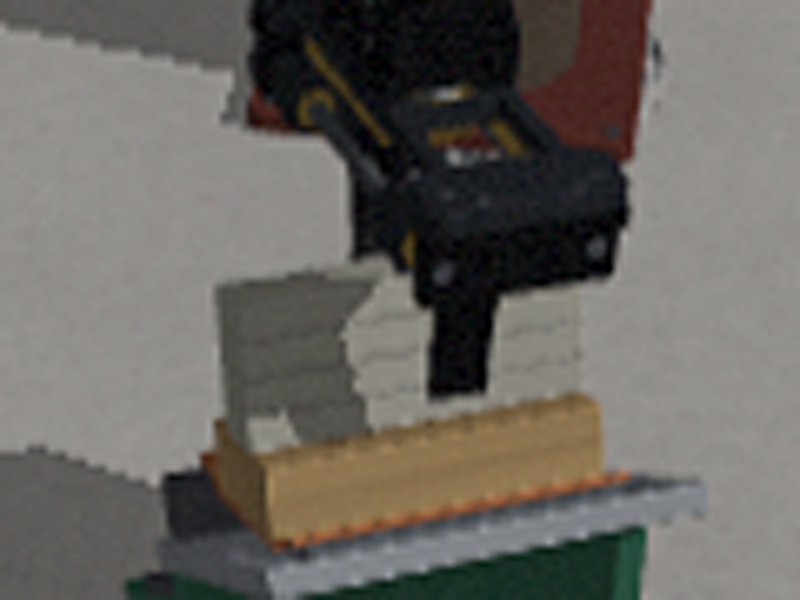

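Emit:
{"method": "jog_arm", "body": {"moves": "0.073 0 0 0 0; 0.076 0 0 0 0; 0.079 0 0 0 0; 0.082 0 0 0 0; 0.087 0 0 0 0; 0.087 0 0 0 0; 0.087 0 0 0 0"}}

```text
time_s: 11.2
eef_pos: [0.5284, 0.0292, 0.1469]
tool_rot: [1.617, 2.693, 0.0]
force: [1.0, -0.9, 0.8]
opening: 0.995
grasp_force: 0.0
```

```bash
cat > w.py <<'E'
import sys
from h import *
from rig import eyes
goto((.5265,.0282,.161),28)
f=lambda im,x,y,w,h:cv2.resize(im[y:y+h,x:x+w],(800,600),interpolation=cv2.INTER_CUBIC)
c=eyes.camera("scene"); cv2.imwrite(f"pics/{sys.argv[1]}.png",f(c["frame"],280,110,120,90)); cv2.imwrite(f"pics/{sys.argv[1]}_full.png",c["frame"])
E
python3 w.py m6
```

```text
t 11.2 eef [0.5284 0.0292 0.1469] yhead 28.02 q [-0.09  0.06  1.85  0.    1.23 -0.58] F [ 1.  -0.9  0.8] op 0.0866 | shift [ 0.     -0.0022 -0.0141] turn 0.0
```

The sample now rests on its own with no force on the fingers. I raise, close, and press the top edge of the wall while dragging toward the bar.

Emit:
{"method": "jog_arm", "body": {"moves": "0.087 0 0 -0.03 0; 0.05 0 0 -0.04 0; 0 0 -0.006 0 0; 0 0 -0.006 0 0; 0 0 0 0 0; 0 0 0 0 0; 0 0 0 0 0; 0 0 0 0 0; 0 0 0 0 0; 0 0 0 0 0; 0 0 0 0 0; 0 0 0 0.02 0; 0 0 0 0.01 0; 0 0 0 0 0"}}

```text
time_s: 12.65
eef_pos: [0.5162, 0.0237, 0.1847]
tool_rot: [-1.616, -2.69, 0.003]
force: [-0.1, 0.4, -0.3]
opening: 0.009
grasp_force: 0.0
```

```bash
python3 w.py m7
```

```text
t 12.65 eef [0.5162 0.0237 0.1847] yhead 28.01 q [-0.11 -0.01  1.84  0.    1.31 -0.6 ] F [-0.1  0.4 -0.3] op 0.0008 | shift [-0.0009  0.0113  0.0237] turn 0.0
```

View pics/m7.png

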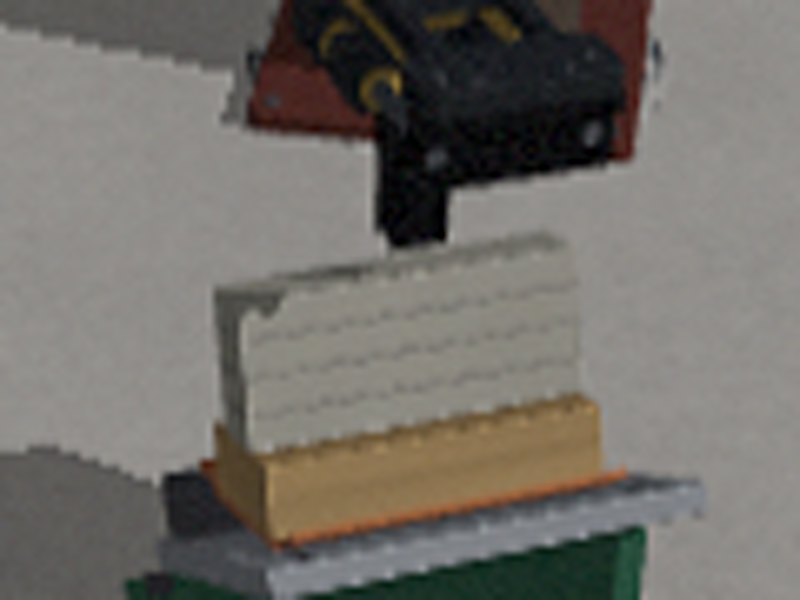

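Viewed: the sample stands stably tilted on the bed, wall top edge from crop (240,295) to (570,240), with the closed fingertip above its middle.

Emit:
{"method": "jog_arm", "body": {"moves": "0 0 0 0.008 0; 0 0 0 0.003 0; 0 0 0 0 0"}}

```text
time_s: 13.0
eef_pos: [0.5173, 0.0236, 0.1753]
tool_rot: [-1.617, -2.693, 0.001]
force: [0.3, -0.5, 0.3]
opening: 0.005
grasp_force: 0.0
```

Emit:
{"method": "jog_arm", "body": {"moves": "0 0 0 0.003 0; 0 0 0 0 0"}}

```text
time_s: 13.2
eef_pos: [0.5175, 0.0235, 0.1725]
tool_rot: [-1.618, -2.693, 0.0]
force: [-0.6, -0.3, -0.3]
opening: 0.009
grasp_force: 0.0
```

Emit:
{"method": "jog_arm", "body": {"moves": "0 0 0 0.003 0; 0 0 0 0 0"}}

```text
time_s: 13.4
eef_pos: [0.518, 0.0233, 0.1706]
tool_rot: [1.617, 2.692, -0.0]
force: [-1.1, -0.8, 4.4]
opening: 0.004
grasp_force: 2.0
```

Emit:
{"method": "jog_arm", "body": {"moves": "0 0 0 0.002 0; 0 0 0 0 0"}}

```text
time_s: 13.6
eef_pos: [0.518, 0.0231, 0.1702]
tool_rot: [1.617, 2.692, -0.0]
force: [-6.3, -2.0, 13.1]
opening: 0.005
grasp_force: 6.9
```

Emit:
{"method": "jog_arm", "body": {"moves": "0 0 -0.003 0.001 0; 0 0 -0.003 0.001 0; 0 0 0 0 0"}}

```text
time_s: 13.9
eef_pos: [0.513, 0.0206, 0.1672]
tool_rot: [1.617, 2.691, 0.001]
force: [-1.4, -0.6, 7.6]
opening: 0.006
grasp_force: 3.5
```

Emit:
{"method": "jog_arm", "body": {"moves": "0 0 -0.003 0.002 0; 0 0 0 0 0"}}

```text
time_s: 14.1
eef_pos: [0.5103, 0.0191, 0.1652]
tool_rot: [1.617, 2.691, 0.001]
force: [-2.9, -1.1, 7.8]
opening: 0.006
grasp_force: 3.8
```

Emit:
{"method": "jog_arm", "body": {"moves": "0 0 -0.003 0.002 0; 0 0 -0.003 0.002 0; 0 0 0 0 0"}}

```text
time_s: 14.4
eef_pos: [0.5047, 0.0159, 0.1607]
tool_rot: [1.617, 2.692, -0.0]
force: [-2.3, -2.0, 5.6]
opening: 0.005
grasp_force: 2.6
```

Emit:
{"method": "jog_arm", "body": {"moves": "0 0 -0.003 0.002 0; 0 0 0 0 0"}}

```text
time_s: 14.6
eef_pos: [0.5021, 0.0146, 0.1584]
tool_rot: [1.617, 2.692, -0.0]
force: [-0.8, -1.7, 4.0]
opening: 0.003
grasp_force: 2.2
```

Emit:
{"method": "jog_arm", "body": {"moves": "0 0 -0.002 0.002 0; 0 0 0 0 0"}}

```text
time_s: 14.8
eef_pos: [0.5002, 0.0135, 0.1564]
tool_rot: [1.617, 2.692, -0.001]
force: [-2.6, -2.6, 5.1]
opening: 0.009
grasp_force: 2.7
```

Emit:
{"method": "jog_arm", "body": {"moves": "0 0 -0.002 0.002 0; 0 0 0 0 0"}}

```text
time_s: 15.0
eef_pos: [0.5001, 0.0133, 0.1561]
tool_rot: [1.616, 2.69, 0.004]
force: [-1.2, 1.2, 12.0]
opening: 0.006
grasp_force: 5.8
```

Emit:
{"method": "jog_arm", "body": {"moves": "0 0 -0.002 0.002 0; 0 0 0 0 0"}}

```text
time_s: 15.2
eef_pos: [0.4996, 0.0129, 0.1559]
tool_rot: [1.614, 2.688, 0.008]
force: [-2.1, 4.1, 19.6]
opening: 0.006
grasp_force: 9.5
```

The force is rising, so the sample is flat on the bed. I drag it down the slope with the tip still pressing.

Emit:
{"method": "jog_arm", "body": {"moves": "0 0 -0.003 0.002 0; 0 0 -0.003 0.002 0; 0 0 0 0 0"}}

```text
time_s: 15.5
eef_pos: [0.4961, 0.0106, 0.1551]
tool_rot: [1.613, 2.685, 0.012]
force: [-4.8, 7.4, 35.9]
opening: 0.007
grasp_force: 17.6
```

Emit:
{"method": "jog_arm", "body": {"moves": "0 0 -0.003 0.002 0; 0 0 -0.003 0.002 0; 0 0 0 0 0"}}

```text
time_s: 15.8
eef_pos: [0.4921, 0.0082, 0.1542]
tool_rot: [1.611, 2.683, 0.015]
force: [-12.4, 9.4, 52.7]
opening: 0.005
grasp_force: 26.3
```

Emit:
{"method": "jog_arm", "body": {"moves": "0 0 0 -0.01 0; 0 0 0 -0.02 0; 0 0 0.03 0 0; 0 0 0.035 0 0; 0 0 0 0.03 0; 0 0 0 0.02 0; 0 0 0 0.005 0; 0 0 0 0 0"}}

```text
time_s: 16.6
eef_pos: [0.5423, 0.0373, 0.1175]
tool_rot: [-1.616, -2.691, 0.002]
force: [0.3, -0.1, 1.2]
opening: 0.008
grasp_force: 0.0
```

```bash
cat >> h.py <<'E'
def bed():
    from rig import status
    s=status.get_state();e=s["eef_pos"];a=np.radians(28);u=np.array([np.cos(a),np.sin(a)])
    d=e[:2]-[.4965,.0122];print("t",round(s["time_s"],2),"h",(d@u).round(4),"along",(d@[-u[1],u[0]]).round(4),"z",e[2].round(4),"Fh",(s["force"][:2]@u).round(1),"Fz",s["force"][2].round(1))
E
python3 -c "
from h import *
bed();goto((.5265,.0282,.112),28)"; python3 w.py m8
```

```text
t 16.6 h 0.0522 along 0.0007 z 0.1175 Fh 0.3 Fz 1.2
t 16.6 eef [0.5423 0.0373 0.1175] yhead 28.02 q [-0.08  0.13  1.84  0.    1.18 -0.57] F [ 0.3 -0.1  1.2] op 0.0007 | shift [-0.0007 -0.0182  0.0056] turn 0.0
t 16.6 eef [0.5423 0.0373 0.1175] yhead 28.02 q [-0.08  0.13  1.84  0.    1.18 -0.57] F [ 0.3 -0.1  1.2] op 0.0007 | shift [-0.0006 -0.0183 -0.0434] turn 0.0
```

View pics/m8.png

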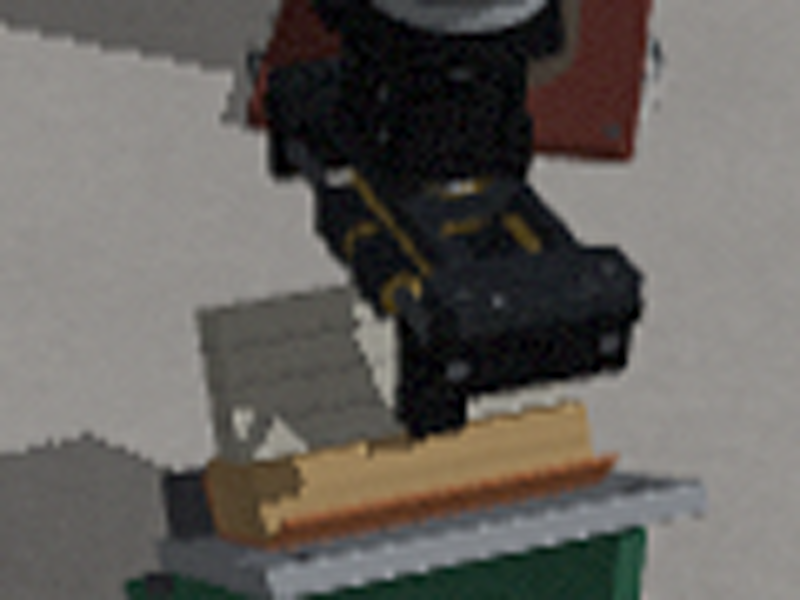

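The coping now lies parallel to the bed, with the copper at the bar end folded up (crop 210,480), and the fingertip is just uphill of the wall. I push down the slope.

Emit:
{"method": "jog_arm", "body": {"moves": "0 0 -0.003 0.001 0; 0 0 -0.003 0.001 0; 0 0 0 0 0"}}

```text
time_s: 16.95
eef_pos: [0.5379, 0.0341, 0.1174]
tool_rot: [1.618, 2.692, 0.001]
force: [-0.6, 0.6, -0.2]
opening: 0.004
grasp_force: 0.0
```

Emit:
{"method": "jog_arm", "body": {"moves": "0 0 -0.003 0.002 0; 0 0 0 0 0"}}

```text
time_s: 17.15
eef_pos: [0.5349, 0.0328, 0.1146]
tool_rot: [-1.618, -2.693, 0.0]
force: [-0.4, 0.5, 0.8]
opening: 0.008
grasp_force: 0.0
```

Emit:
{"method": "jog_arm", "body": {"moves": "0 0 -0.003 0.002 0; 0 0 0 0 0"}}

```text
time_s: 17.35
eef_pos: [0.5321, 0.0314, 0.1123]
tool_rot: [-1.617, -2.692, 0.001]
force: [-0.9, -0.3, -0.4]
opening: 0.007
grasp_force: 0.0
```

```bash
python3 -c "
from h import *
bed()"
```

```text
t 17.35 h 0.0405 along 0.0002 z 0.1123 Fh -1.0 Fz -0.4
```

Emit:
{"method": "jog_arm", "body": {"moves": "0 0 -0.003 0.002 0; 0 0 0 0 0"}}

```text
time_s: 17.55
eef_pos: [0.5299, 0.03, 0.1106]
tool_rot: [1.618, 2.693, 0.0]
force: [0.3, 0.0, 0.3]
opening: 0.009
grasp_force: 0.0
```

Emit:
{"method": "jog_arm", "body": {"moves": "0 0 -0.003 0.002 0; 0 0 0 0 0"}}

```text
time_s: 17.75
eef_pos: [0.5286, 0.0289, 0.1097]
tool_rot: [1.616, 2.691, 0.003]
force: [3.5, 2.9, 2.6]
opening: 0.006
grasp_force: 2.4
```

Emit:
{"method": "jog_arm", "body": {"moves": "0 0 -0.003 0.002 0; 0 0 0 0 0"}}

```text
time_s: 17.95
eef_pos: [0.5263, 0.0275, 0.108]
tool_rot: [1.616, 2.69, 0.004]
force: [3.1, 2.6, 4.4]
opening: 0.003
grasp_force: 3.0
```

Emit:
{"method": "jog_arm", "body": {"moves": "0 0 -0.003 0.002 0; 0 0 -0.002 0.001 0; 0 0 0 0 0"}}

```text
time_s: 18.25
eef_pos: [0.5229, 0.0253, 0.1059]
tool_rot: [1.615, 2.689, 0.006]
force: [4.9, 4.2, 8.2]
opening: 0.005
grasp_force: 4.5
```

Emit:
{"method": "jog_arm", "body": {"moves": "0 0 -0.003 0.002 0; 0 0 0 0 0"}}

```text
time_s: 18.45
eef_pos: [0.5226, 0.0251, 0.106]
tool_rot: [1.614, 2.685, 0.013]
force: [6.6, 8.7, 13.1]
opening: 0.005
grasp_force: 8.0
```

Emit:
{"method": "jog_arm", "body": {"moves": "0 0 -0.003 0.002 0; 0 0 0 0 0"}}

```text
time_s: 18.65
eef_pos: [0.5224, 0.0248, 0.1059]
tool_rot: [1.612, 2.682, 0.02]
force: [10.0, 14.3, 19.4]
opening: 0.003
grasp_force: 11.6
```

```bash
python3 -c "
from h import *
bed()"
```

```text
t 18.65 h 0.0287 along -0.001 z 0.1059 Fh 15.5 Fz 19.4
```

Emit:
{"method": "jog_arm", "body": {"moves": "0 0 -0.002 0.001 0; 0 0 0 0 0; 0 0 0 0 0; 0 0 0.012 -0.007 0; 0 0 0.005 -0.02 0; 0.087 0 0 -0.05 0; 0.087 0 0 -0.02 0; 0.087 0 -0.02 0 0; 0.087 0 -0.022 0 0; 0.087 0 0 0 0; 0.087 0 0 0 0; 0.087 0 0 0 0; 0.087 0 0 0 0; 0.087 0 0 0 0; 0.087 0 0 0 0; 0.087 0 0 0 0; 0.087 0 0 0 0; 0.087 0 0 0 0"}}

```text
time_s: 20.45
eef_pos: [0.4912, 0.0094, 0.1957]
tool_rot: [-1.618, -2.693, 0.0]
force: [-0.4, -0.6, 0.2]
opening: 0.986
grasp_force: 0.0
```

```bash
python3 - <<'E'
from h import *
bed()
goto((.4965-.006*.883,.0122-.006*.469,.115),28)
from rig import status;print(status.get_state()["opening"])
E
python3 w.py m9
```

```text
t 20.45 h -0.006 along 0.0001 z 0.1957 Fh -0.6 Fz 0.2
t 20.45 eef [0.4912 0.0094 0.1957] yhead 28.02 q [-0.14 -0.08  1.9  -0.    1.33 -0.63] F [-0.4 -0.6  0.2] op 0.0858 | shift [-0.0001  0.      0.0807] turn 0.0
0.9862454149313016
t 20.45 eef [0.4912 0.0094 0.1957] yhead 28.02 q [-0.14 -0.08  1.9  -0.    1.33 -0.63] F [-0.4 -0.6  0.2] op 0.0858 | shift [-0.      0.04    0.0347] turn 0.0
```

Emit:
{"method": "jog_arm", "body": {"moves": "0.087 0 0 0.04 0; 0.087 0 0 0.03 0; 0.087 0 0 0.01 0; 0.05 0 0 0 0; 0.02 0 0 0 0; 0.02 0 0 0 0; 0.02 0 0 0 0; 0.02 0 0 0 0; 0.02 0 0 0 0; 0.02 0 0 -0.002 0; 0.01 0 0 -0.004 0; 0.01 0 0 -0.004 0; 0.01 0 0 -0.004 0; 0.01 0 0 -0.004 0"}}

```text
time_s: 21.9
eef_pos: [0.4922, 0.0103, 0.1339]
tool_rot: [1.617, 2.692, 0.004]
force: [4.2, 2.4, -4.3]
opening: 0.435
grasp_force: 27.4
```

```bash
python3 -c "
from h import *
bed();goto((.4965,.0122,.3),-152)"
```

```text
t 21.9 h -0.0047 along 0.0003 z 0.1339 Fh 4.9 Fz -4.3
t 21.9 eef [0.4922 0.0103 0.1339] yhead 28.01 q [-0.14 -0.02  1.96  0.    1.2  -0.63] F [ 4.2  2.4 -4.3] op 0.0378 | shift [-0.0003  0.0052 -0.1661] turn -3.141
```

Emit:
{"method": "jog_arm", "body": {"moves": "0.01 0 0.003 -0.004 0; 0.01 0 0.003 -0.006 0; 0.01 0 0.003 -0.008 0; 0.01 0 0.003 -0.01 0; 0.01 0 0 -0.02 0; 0.01 0 0 -0.03 0; 0.01 0 0 -0.03 0; 0.01 0 0 0 0"}}

```text
time_s: 22.7
eef_pos: [0.5045, 0.0147, 0.2469]
tool_rot: [1.614, 2.686, 0.005]
force: [1.1, 0.3, -5.5]
opening: 0.342
grasp_force: 29.9
```

```bash
python3 -c "
from h import *
bed();goto((.4965+.03*.883,.0122+.03*.469,.25),-152)"
```

```text
t 22.7 h 0.0082 along -0.0016 z 0.2469 Fh 1.1 Fz -5.5
t 22.7 eef [0.5045 0.0147 0.2469] yhead 28.02 q [-0.13 -0.09  1.81 -0.    1.42 -0.62] F [ 1.1  0.3 -5.5] op 0.0298 | shift [ 0.0015  0.0218 -0.0029] turn -3.141
```

Emit:
{"method": "jog_arm", "body": {"moves": "0.01 0 0 0 0.149; 0.01 0 0 0 0.149; 0.01 0 0 0 0.149; 0.01 0 0 0 0.149; 0.01 0 0 0 0.149; 0.01 0 0 0 0.149; 0.01 0 0 0 0.149; 0.01 0 0 0 0.149; 0.01 0 0 0 0.149; 0.01 0 0 0 0.149; 0.01 0 0 0 0.149; 0.01 0 0 0 0.149; 0.01 0 0 0 0.149; 0.01 0 0 0 0.149; 0.01 0 0 0 0.149; 0.01 0 0 0 0.149; 0.01 0 0 0 0.149; 0.01 0 0 0 0.149; 0.01 0 0 0 0.149; 0.01 0 0 0 0.149"}}

```text
time_s: 24.7
eef_pos: [0.5007, 0.0151, 0.2396]
tool_rot: [2.809, -1.403, -0.005]
force: [-0.2, -0.1, -5.7]
opening: 0.343
grasp_force: 29.9
```

Emit:
{"method": "jog_arm", "body": {"moves": "0.01 0 0 0 0.149; 0.01 0 0 0 0.013; 0.01 0 0 0 0"}}

```text
time_s: 25.0
eef_pos: [0.5011, 0.0151, 0.2404]
tool_rot: [2.695, -1.613, -0.003]
force: [0.1, 0.9, -6.2]
opening: 0.344
grasp_force: 29.9
```

```bash
python3 -c "
from h import *
bed();goto((.4965+.034*.883,.0122+.034*.469,.2),-152)"; python3 w.py m10
```

```text
t 25.0 h 0.0054 along 0.0004 z 0.2404 Fh 0.6 Fz -6.2
t 25.0 eef [0.5011 0.0151 0.2404] yhead -151.82 q [-0.13 -0.09  1.82 -0.    1.41  2.52] F [ 0.1  0.9 -6.2] op 0.0299 | shift [ 0.0006 -0.0286  0.0404] turn 0.003
t 25.0 eef [0.5011 0.0151 0.2404] yhead -151.82 q [-0.13 -0.09  1.82 -0.    1.41  2.52] F [ 0.1  0.9 -6.2] op 0.0299 | shift [ 0.0005 -0.0287  0.0794] turn -3.138
```

View pics/m10.png

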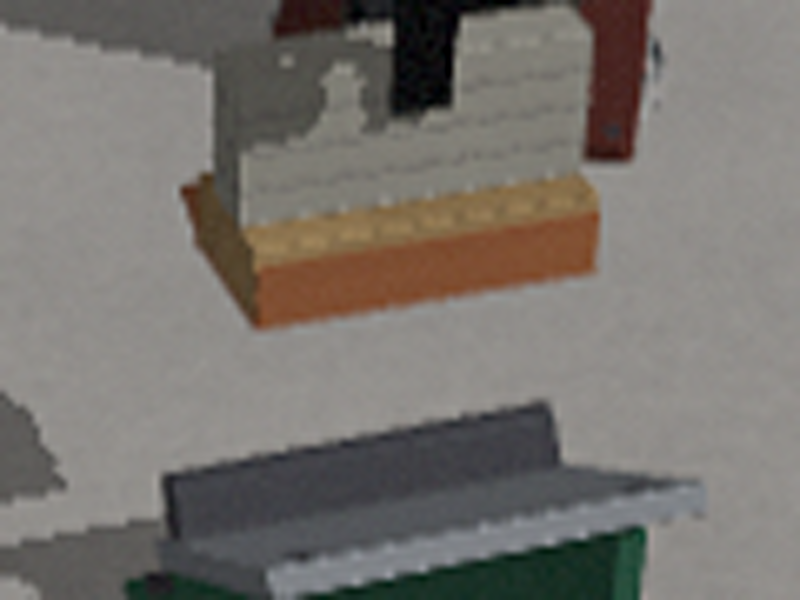

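The first wing is square up against the coping (crop (258,265)-(597,270)) and now faces uphill. The other wing is partly bent, its tip at (183,188). I compute the underside height and that wing's angle from these pixels.

```bash
python3 - <<'E'
from h import *
a=np.radians(28);u=np.array([np.cos(a),np.sin(a),0]);v=np.array([-u[1],u[0],0]);o=np.array([.4965,.0122,0])
c=C["scene"]
def onplane(px,al):
    p=loc(px,(280,110),.15);d=c["R"].T@np.linalg.inv(c["mtx"])@np.r_[p,1];q=-c["R"].T@c["t"]
    x=q+d*((al-(q-o)@v)/(d@v));return ((x-o)@u).round(4),x[2].round(4)
for nm,px in(("near fold bottom",(258,327)),("wing top near",(258,268)),("far fold?",(195,242)),("wing tip",(183,188)),("wall top uphill?",(240,155)),("wall foot",(243,228))):
    print(nm,onplane(px,-.0696))
print("right fold bottom",onplane((596,272),.0704))
E
```

```text
near fold bottom (np.float64(0.0503), np.float64(0.174))
wing top near (np.float64(0.0491), np.float64(0.1985))
far fold? (np.float64(-0.0235), np.float64(0.1693))
wing tip (np.float64(-0.0384), np.float64(0.1851))
wall top uphill? (np.float64(0.0278), np.float64(0.2338))
wall foot (np.float64(0.0322), np.float64(0.2059))
right fold bottom (np.float64(0.0441), np.float64(0.1687))
```

The underside is at about 0.171 (TCP minus 69 mm) and the second wing already stands about 45 degrees. I set the sample down further up the slope (TCP h about 0.041), tip it, then push it down against the bar.

Emit:
{"method": "jog_arm", "body": {"moves": "0.01 0 -0.018 0 0; 0.01 0 -0.018 0 0; 0.01 0 0 0.035 0; 0.01 0 0 0.03 0; 0.01 0 0 0.01 0; 0.01 0 0 0 0"}}

```text
time_s: 25.65
eef_pos: [0.5323, 0.0319, 0.1653]
tool_rot: [2.693, -1.615, -0.005]
force: [-0.4, 0.2, -5.5]
opening: 0.345
grasp_force: 30.0
```

Emit:
{"method": "jog_arm", "body": {"moves": "0.01 0 0 0.003 0; 0.01 0 0 0 0"}}

```text
time_s: 25.85
eef_pos: [0.5344, 0.0318, 0.1651]
tool_rot: [-2.693, 1.617, -0.003]
force: [-1.2, -0.1, -3.7]
opening: 0.342
grasp_force: 30.0
```

Emit:
{"method": "jog_arm", "body": {"moves": "0.01 0 0 0.003 0; 0.01 0 0 0 0"}}

```text
time_s: 26.05
eef_pos: [0.5346, 0.0315, 0.1647]
tool_rot: [-2.693, 1.617, -0.005]
force: [-8.9, -2.3, 14.3]
opening: 0.339
grasp_force: 30.0
```

```bash
python3 -c "
from h import *
bed()"
```

```text
t 26.05 h 0.0427 along -0.0009 z 0.1647 Fh -8.9 Fz 14.3
```

Emit:
{"method": "jog_arm", "body": {"moves": "0.01 0 0 -0.003 0; 0.033 0 0 0 0; 0.036 0 0 0 0; 0.039 0 0 0 0; 0.043 0 0 0 0; 0.047 0 0 0 0; 0.051 0 0 0 0; 0.055 0 0 0 0; 0.06 0 0 0 0; 0.065 0 0.002 0 0; 0.07 0 0.002 0 0; 0.075 0 0.003 0 0; 0.08 0 0.003 0 0; 0.087 0 0.003 0 0; 0.087 0 0.003 0 0"}}

```text
time_s: 27.55
eef_pos: [0.5195, 0.0244, 0.1641]
tool_rot: [-2.692, 1.618, -0.001]
force: [-0.1, 0.9, 0.3]
opening: 0.975
grasp_force: 0.0
```

```bash
python3 -c "
from h import *
bed()"
```

```text
t 27.55 h 0.026 along -0.0001 z 0.1641 Fh 0.4 Fz 0.3
```

The fingers are free of contact. I use the low finger's tip to touch and press the wall's top edge, to check that the sample is flat on the bed.

Emit:
{"method": "jog_arm", "body": {"moves": "0.087 0 0 -0.025 0; 0.087 0 -0.019 0 0; 0.087 0 -0.019 0 0; 0.087 0 0 0.01 0; 0.087 0 0 0.008 0; 0.087 0 0 0 0"}}

```text
time_s: 28.15
eef_pos: [0.5507, 0.0421, 0.1681]
tool_rot: [2.691, -1.617, -0.006]
force: [-0.8, -0.7, -1.0]
opening: 1.001
grasp_force: 0.0
```

Emit:
{"method": "jog_arm", "body": {"moves": "0.087 0 0 0.004 0; 0.087 0 0 0 0"}}

```text
time_s: 28.35
eef_pos: [0.5522, 0.0421, 0.166]
tool_rot: [2.692, -1.618, -0.002]
force: [0.5, -0.1, -0.8]
opening: 0.999
grasp_force: 0.0
```

Emit:
{"method": "jog_arm", "body": {"moves": "0.087 0 0 0.003 0; 0.087 0 0 0 0"}}

```text
time_s: 28.55
eef_pos: [0.5527, 0.0422, 0.1635]
tool_rot: [2.693, -1.618, -0.0]
force: [1.0, -0.4, 1.1]
opening: 1.004
grasp_force: 0.0
```

```bash
python3 -c "
from h import *
bed()"
```

```text
t 28.55 h 0.0637 along 0.0001 z 0.1635 Fh 0.7 Fz 1.1
```

Emit:
{"method": "jog_arm", "body": {"moves": "0.087 0 0 0.003 0; 0.087 0 0 0 0"}}

```text
time_s: 28.75
eef_pos: [0.5534, 0.0423, 0.1615]
tool_rot: [-2.692, 1.618, -0.002]
force: [-1.0, 0.1, 2.6]
opening: 0.999
grasp_force: 1.4
```

Emit:
{"method": "jog_arm", "body": {"moves": "0.087 0 0 0.003 0; 0.087 0 0 0 0"}}

```text
time_s: 28.95
eef_pos: [0.5536, 0.0422, 0.161]
tool_rot: [-2.693, 1.618, -0.002]
force: [-6.6, 0.3, 17.9]
opening: 1.003
grasp_force: 9.5
```

Contact is at z = 0.161, which matches flat on the bed (about 0.160). I press and drag a little toward the bar, then straddle and push with the uphill finger.

Emit:
{"method": "jog_arm", "body": {"moves": "0.087 0 0.003 0.001 0; 0.087 0 0.003 0.001 0; 0.087 0 0.003 0.002 0; 0.087 0 0 0 0"}}

```text
time_s: 29.35
eef_pos: [0.5482, 0.0389, 0.1606]
tool_rot: [-2.688, 1.616, -0.01]
force: [-5.4, 5.0, 30.7]
opening: 1.001
grasp_force: 14.6
```

```bash
python3 -c "
from h import *
bed()"
```

```text
t 29.35 h 0.0582 along -0.0007 z 0.1606 Fh -2.4 Fz 30.7
```

Emit:
{"method": "jog_arm", "body": {"moves": "0.087 0 0 -0.025 0; 0.087 0 0.018 -0.005 0; 0.087 0 0.018 0 0; 0.087 0 0 0.04 0; 0.087 0 0 0.025 0; 0.087 0 0 0 0"}}

```text
time_s: 29.95
eef_pos: [0.5115, 0.0214, 0.1159]
tool_rot: [2.691, -1.618, -0.006]
force: [-1.0, -0.7, 0.1]
opening: 1.001
grasp_force: 0.0
```

```bash
python3 -c "
from h import *
bed()"
```

```text
t 29.95 h 0.0175 along 0.001 z 0.1159 Fh -1.2 Fz 0.1
```

Emit:
{"method": "jog_arm", "body": {"moves": "0.087 0 0.004 0.001 0; 0.087 0 0.004 0.001 0; 0.087 0 0.004 0.001 0; 0.087 0 0 0 0"}}

```text
time_s: 30.35
eef_pos: [0.5041, 0.0155, 0.1175]
tool_rot: [-2.691, 1.617, -0.006]
force: [1.8, 0.8, 3.1]
opening: 1.0
grasp_force: 1.4
```

Emit:
{"method": "jog_arm", "body": {"moves": "0.087 0 0.004 0.001 0; 0.087 0 0.003 0.001 0; 0.087 0 0 0 0"}}

```text
time_s: 30.65
eef_pos: [0.4952, 0.0121, 0.113]
tool_rot: [2.692, -1.618, -0.003]
force: [0.6, 0.3, 0.1]
opening: 0.998
grasp_force: 0.0
```

```bash
python3 -c "
from h import *
bed()"
```

```text
t 30.65 h -0.0012 along 0.0005 z 0.113 Fh 0.7 Fz 0.1
```

Emit:
{"method": "jog_arm", "body": {"moves": "0.087 0 0.003 0.002 0; 0.087 0 0.003 0.002 0; 0.087 0 0 0 0"}}

```text
time_s: 30.95
eef_pos: [0.4942, 0.0108, 0.1121]
tool_rot: [-2.687, 1.615, -0.008]
force: [3.6, 6.8, 8.2]
opening: 0.995
grasp_force: 5.3
```

Emit:
{"method": "jog_arm", "body": {"moves": "0.087 0 0.003 0.002 0; 0.087 0 0.003 0.001 0; 0.087 0 0 0 0"}}

```text
time_s: 31.25
eef_pos: [0.4922, 0.009, 0.112]
tool_rot: [-2.683, 1.612, -0.017]
force: [5.5, 12.5, 18.8]
opening: 0.997
grasp_force: 10.6
```

Emit:
{"method": "jog_arm", "body": {"moves": "0.087 0 0.003 0.002 0; 0.087 0 0 0 0"}}

```text
time_s: 31.45
eef_pos: [0.4895, 0.0065, 0.1097]
tool_rot: [-2.685, 1.613, -0.018]
force: [6.8, 6.9, 12.8]
opening: 0.998
grasp_force: 8.4
```

```bash
python3 -c "
from h import *
bed()"
```

```text
t 31.45 h -0.0088 along -0.0017 z 0.1097 Fh 9.2 Fz 12.8
```

Emit:
{"method": "jog_arm", "body": {"moves": "0.087 0 0.003 0.001 0; 0.087 0 0 0 0"}}

```text
time_s: 31.65
eef_pos: [0.4831, 0.0038, 0.1056]
tool_rot: [-2.69, 1.616, -0.009]
force: [4.8, 0.8, 3.6]
opening: 1.0
grasp_force: 3.2
```

Emit:
{"method": "jog_arm", "body": {"moves": "0.087 0 0.003 0.002 0; 0.087 0 0 0 0"}}

```text
time_s: 31.85
eef_pos: [0.4799, 0.0022, 0.1028]
tool_rot: [-2.691, 1.617, -0.007]
force: [5.4, 1.5, 4.3]
opening: 1.0
grasp_force: 3.4
```

Emit:
{"method": "jog_arm", "body": {"moves": "0.087 0 0.003 0.001 0; 0.087 0 0 0 0"}}

```text
time_s: 32.05
eef_pos: [0.4782, 0.0011, 0.1025]
tool_rot: [-2.689, 1.617, -0.009]
force: [6.9, 2.8, 5.3]
opening: 0.999
grasp_force: 5.0
```

Emit:
{"method": "jog_arm", "body": {"moves": "0.087 0 0.003 0.002 0; 0.087 0 0 0 0"}}

```text
time_s: 32.25
eef_pos: [0.4779, 0.0008, 0.1021]
tool_rot: [-2.685, 1.615, -0.014]
force: [9.3, 9.1, 10.5]
opening: 0.998
grasp_force: 8.6
```

```bash
python3 -c "
from h import *
bed()"
```

```text
t 32.25 h -0.0218 along -0.0014 z 0.1021 Fh 12.4 Fz 10.5
```

It has stalled at h = -0.022, which matches the seated prediction of -0.021. I push slightly harder and hold.

Emit:
{"method": "jog_arm", "body": {"moves": "0.087 0 0.003 0.001 0; 0.087 0 0.002 0.001 0; 0.087 0 0 0 0; 0.087 0 0 0 0"}}

```text
time_s: 32.65
eef_pos: [0.4768, -0.0003, 0.1025]
tool_rot: [-2.68, 1.612, -0.023]
force: [14.0, 15.5, 16.8]
opening: 1.002
grasp_force: 13.7
```

```bash
python3 - <<'E'
from h import *
bed()
from rig import eyes
c=eyes.camera("scene");cv2.imwrite("pics/s11.png",c["frame"])
E
```

```text
t 32.65 h -0.0233 along -0.0018 z 0.1025 Fh 19.7 Fz 16.8
```

Emit:
{"method": "jog_arm", "body": {"moves": "0.087 0 -0.01 -0.006 0; 0.087 0 -0.012 -0.006 0; 0.087 0 0 0 0"}}

```text
time_s: 33.0
eef_pos: [0.4879, 0.0077, 0.1088]
tool_rot: [2.693, -1.617, -0.001]
force: [-1.1, 0.4, -0.6]
opening: 1.004
grasp_force: 0.0
```

```bash
python3 -c "
from h import *
bed();goto((.4965-.006*.883,.0122-.006*.469,.115),-152)"
```

```text
t 33.0 h -0.0097 along 0.0001 z 0.1088 Fh -0.8 Fz -0.6
t 33.0 eef [0.4879 0.0077 0.1088] yhead -151.96 q [-0.15  0.01  1.98 -0.    1.15  2.51] F [-1.1  0.4 -0.6] op 0.0873 | shift [ 0.0001 -0.0037 -0.0063] turn 0.001
```

Emit:
{"method": "jog_arm", "body": {"moves": "0.05 0 -0.004 -0.003 0; 0.02 0 0 0 0; 0.02 0 0 0 0; 0.02 0 0 0 0; 0.02 0 0 0 0; 0.02 0 0 0 0; 0.01 0 0 -0.002 0; 0.01 0 0 -0.004 0; 0.01 0 0 -0.004 0; 0.01 0 0 -0.004 0; 0.01 0 0 -0.004 0; 0.01 0 -0.003 -0.004 0; 0.01 0 -0.003 -0.006 0; 0.01 0 -0.003 -0.008 0; 0.01 0 -0.003 -0.01 0; 0.01 0 0 -0.02 0; 0.01 0 0 -0.03 0; 0.01 0 0 -0.03 0; 0.01 0 0 0 0"}}

```text
time_s: 34.9
eef_pos: [0.5045, 0.0147, 0.2427]
tool_rot: [-2.69, 1.616, -0.012]
force: [2.1, -0.8, -5.7]
opening: 0.342
grasp_force: 29.9
```

```bash
python3 - <<'E'
from h import *
bed()
from rig import eyes
a=np.radians(np.degrees(np.arctan2(.042,.2169)));
print("tray heading",np.degrees(a))
p=np.array([.447,-.326])-.054*np.array([np.cos(a),np.sin(a)]);print(p)
goto((*p,.24),np.degrees(a)-180)
c=eyes.camera("scene");f=c["frame"];cv2.imwrite("pics/s12.png",f)
h=cv2.cvtColor(f,cv2.COLOR_BGR2HSV);m=cv2.inRange(h,(3,110,60),(15,255,255));m[:,:270]=0;m[:,420:]=0;m[240:]=0;m[:90]=0
for k in cv2.findContours(m,0,2)[0]:
    if cv2.contourArea(k)>20: print("copper",cv2.contourArea(k),cv2.boundingRect(k),cv2.approxPolyDP(k,2,True).reshape(-1,2).tolist())
E
```

```text
t 34.9 h 0.0082 along -0.0015 z 0.2427 Fh 1.5 Fz -5.7
tray heading 10.958990676716342
[ 0.394  -0.3363]
t 34.9 eef [0.5045 0.0147 0.2427] yhead -152.0 q [-0.13 -0.09  1.82 -0.    1.41  2.53] F [ 2.1 -0.8 -5.7] op 0.0297 | shift [0.258  0.2623 0.0022] turn 0.297
copper 417.5 (316, 140, 53, 18) [[368, 140], [318, 148], [316, 156], [365, 149]]
copper 119.5 (367, 107, 11, 27) [[376, 107], [375, 111], [372, 107], [367, 110], [370, 111], [368, 121], [370, 118], [373, 120], [367, 125], [367, 131], [373, 133], [374, 129], [369, 129], [375, 126]]
```

Only the uphill folded wing shows from the front, and no copper sticks out at the far side any more (it did at px (307,138) before). Carrying it to the tray.

Emit:
{"method": "jog_arm", "body": {"moves": "0.01 0.032 0.033 0 0; 0.01 0.032 0.033 0 0; 0.01 0.032 0.033 0 0; 0.01 0.032 0.033 0 0; 0.01 0.032 0.033 0 0; 0.01 0.032 0.033 0 0; 0.01 0.032 0.033 0 0; 0.01 0.032 0.032 0 0; 0.01 0 0 0 0.148; 0.01 0 0 0 0.148; 0.01 0 0 0 0"}}

```text
time_s: 36.05
eef_pos: [0.3883, -0.3338, 0.2348]
tool_rot: [-2.422, 2.0, 0.007]
force: [-0.4, 0.2, -5.9]
opening: 0.343
grasp_force: 30.0
```

```bash
python3 - <<'E'
from h import *
a=np.radians(11);u=np.array([np.cos(a),np.sin(a)]);v=np.array([-u[1],u[0]])
F=np.array([ray("top",loc(p,(365,210),.35),.098)[:2] for p in((98,100),(265,75),(277,107),(105,137))])-[.447,-.326]
print("finished wall top in tray",np.c_[F@u,F@v])
p=np.array([.447,-.326])-.056*u
goto((*p,.09),-169)
E
```

```text
finished wall top in tray [[ 0.0714  0.0837]
 [ 0.0635 -0.0652]
 [ 0.034  -0.0692]
 [ 0.0386  0.0846]]
t 36.05 eef [ 0.3883 -0.3338  0.2348] yhead -169.11 q [-0.86 -0.06  1.8  -0.    1.41  2.09] F [-0.4  0.2 -5.9] op 0.0299 | shift [ 0.0041 -0.0034  0.1448] turn -0.002
```

Emit:
{"method": "jog_arm", "body": {"moves": "0.01 0.002 -0.009 0.03 0; 0.01 0 0 0.04 0; 0.01 0 0 0.03 0; 0.01 0 0 0.02 0; 0.01 0 0 0.012 0; 0.01 0 0 0 0"}}

```text
time_s: 36.65
eef_pos: [0.3975, -0.3328, 0.103]
tool_rot: [-2.427, 1.994, 0.008]
force: [0.2, -0.2, -6.2]
opening: 0.34
grasp_force: 30.0
```

```bash
python3 - <<'E'
from h import *
a=np.radians(11);u=np.array([np.cos(a),np.sin(a)])
goto((*(np.array([.447,-.326])-.05*u),.08),-169)
from rig import eyes
f=eyes.camera("top")["frame"];cv2.imwrite("pics/t13.png",f)
E
```

```text
t 36.65 eef [ 0.3975 -0.3328  0.103 ] yhead -168.8 q [-0.85  0.09  1.91 -0.    1.15  2.1 ] F [ 0.2 -0.2 -6.2] op 0.0295 | shift [0.0029 0.0001 0.0229] turn 0.003
```

Emit:
{"method": "jog_arm", "body": {"moves": "0.01 0 0 0.006 0; 0.01 0 0 0.006 0; 0.01 0 0 0.004 0; 0.01 0 0 0 0"}}

```text
time_s: 37.1
eef_pos: [0.3986, -0.3344, 0.0893]
tool_rot: [-2.425, 1.997, 0.001]
force: [-0.4, 0.0, -5.5]
opening: 0.339
grasp_force: 30.0
```

Emit:
{"method": "jog_arm", "body": {"moves": "0.01 0 0 0.003 0; 0.01 0 0 0.002 0; 0.01 0 0 0 0"}}

```text
time_s: 37.4
eef_pos: [0.3987, -0.3345, 0.0844]
tool_rot: [-2.425, 1.997, 0.001]
force: [0.1, -0.1, -5.3]
opening: 0.345
grasp_force: 30.0
```

Emit:
{"method": "jog_arm", "body": {"moves": "0.01 0 0 0.003 0; 0.01 0 0 0.002 0; 0.01 0 0 0 0"}}

```text
time_s: 37.7
eef_pos: [0.3987, -0.3344, 0.0792]
tool_rot: [-2.425, 1.997, 0.001]
force: [0.2, 0.9, -6.1]
opening: 0.342
grasp_force: 30.0
```

Emit:
{"method": "jog_arm", "body": {"moves": "0.01 0 0 0.002 0; 0.01 0 0 0 0"}}

```text
time_s: 37.9
eef_pos: [0.3988, -0.3345, 0.0775]
tool_rot: [-2.425, 1.998, 0.0]
force: [-0.6, 0.4, -5.8]
opening: 0.34
grasp_force: 30.0
```

Emit:
{"method": "jog_arm", "body": {"moves": "0.01 0 0 0.002 0; 0.01 0 0 0 0"}}

```text
time_s: 38.1
eef_pos: [0.3992, -0.3349, 0.0764]
tool_rot: [2.425, -1.997, 0.001]
force: [0.1, 2.1, 0.0]
opening: 0.342
grasp_force: 30.0
```

The floor is touched at TCP z 0.0765, as expected. I release and withdraw.

Emit:
{"method": "jog_arm", "body": {"moves": "0.01 0 0 0.001 0; 0.03 0 0 0 0; 0.035 0 0 0 0; 0.04 0 0 0 0; 0.045 0 0 0 0; 0.05 0 0 0 0; 0.05 0 0 0 0; 0.05 0 0 -0.01 0; 0.05 0 0 -0.03 0; 0.05 0 0 -0.05 0; 0.05 0 0 -0.05 0; 0.05 0.02 0.04 0 0; 0.05 0.02 0.04 0 0; 0.05 0.02 0.04 0 0; 0.05 0 0 0 0"}}

```text
time_s: 39.6
eef_pos: [0.289, -0.4195, 0.2158]
tool_rot: [2.418, -2.002, 0.001]
force: [0.5, 0.3, 0.3]
opening: 0.578
grasp_force: 0.0
```

```bash
python3 - <<'E'
from h import *
from rig import eyes,status
print(status.get_state()["eef_pos"],status.get_state()["time_s"])
f=eyes.camera("top")["frame"];s=eyes.camera("scene")["frame"];cv2.imwrite("pics/t14.png",f);cv2.imwrite("pics/s14.png",s)
# bystanders: change against the first pictures
for n,im,boxes in(("top",f,{"pot":(220,140,40,36),"mallet":(262,122,105,40),"jar":(370,120,60,50)}),("scene",s,{"pot":(375,230,42,48),"mallet":(250,240,120,55),"jar":(190,155,60,100),"tray":(180,148,80,52)})):
    o=cv2.imread(f"pics/{n}0.png")
    for k,(x,y,w,h) in boxes.items(): print(n,k,"changed px",int((cv2.absdiff(im,o)[y:y+h,x:x+w].max(2)>40).sum()))
# pale wall tops and copper in the tray, top view
hs=cv2.cvtColor(f,cv2.COLOR_BGR2HSV)
a=np.radians(11);u=np.array([np.cos(a),np.sin(a)]);v=np.array([-u[1],u[0]])
for nm,m,z in(("pale",cv2.inRange(hs,(0,0,90),(40,60,255)),.098),("copper",cv2.inRange(hs,(3,110,50),(14,255,255)),.03)):
    q=np.zeros_like(m);q[218:312,388:474]=m[218:312,388:474]
    for k in cv2.findContours(q,0,2)[0]:
        if cv2.contourArea(k)>25:
            r=cv2.minAreaRect(k);p=ray("top",r[0],z)[:2]-[.447,-.326];print(nm,np.round(r[0],1),np.round(r[1],1),round(r[2],1),"tray xy",p@u,p@v)
E
```

```text
[ 0.289  -0.4195  0.2158] 39.6
top pot changed px 0
top mallet changed px 0
top jar changed px 0
scene pot changed px 0
scene mallet changed px 0
scene jar changed px 9
scene tray changed px 120
pale [430.5 264.5] [93. 85.] 90.0 tray xy 0.007337345875697218 0.016920468219882297
pale [418.5 224. ] [12. 61.] 90.0 tray xy 0.11232126192560069 0.02438079732020911
copper [429.6 270. ] [ 2.8 52.2] 77.8 tray xy -0.015520166247648515 0.003410868329418001
copper [420. 233.] [ 1.6 51. ] 79.2 tray xy 0.08601126684163223 0.007144685244900717
```

```bash
python3 -c "
from rig import job
print(job.job_done())"
```

```text
the job is handed in; nothing more can be done
None
```

I folded both wings against the bar, set the sample down and released it in the tray's free half, and handed the job in at about 40 s; no verdict came back. The first wing was seen square, while the second is inferred from the stall at the bar and no copper sticking out; the pot, jar and hammer showed no movement in the camera checks.

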